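# Clamp a heel block in the nailing jig

### The arm

A 6-joint arm with a two-finger parallel gripper is mounted at the origin on the work surface. World frame = base frame: x ahead of the robot, y to its left, z up, the work surface at z = 0. Lengths are in mm, angles in rad, forces in N, time in s.
With the tool pointing down it reaches from about 400 to 825 mm from the base axis. Payload 7 kg.
Tool frame: the origin (TCP) lies midway between the tips of the shut fingers; the grasp point (between the pads) lies 19 mm behind it; z points along the fingers, y is the direction in which the jaws open and shut (so a half turn about z gives the same grasp; the last joint's range is limited). The gripper opens to 85 mm and grips with 20 to 120 N. Pads are 22 mm wide; open, the fingers measure 114 mm over their backs; the gripper's body (76 mm by 85 mm) begins 54 mm behind the grasp point. The pads swing forward as they close: fully open they stand 13 mm farther back than shut.
Start: joints at [1.489, 0.359, 0.012, 0, -1.224, -0.288], TCP at [243.972, 629.343, 231.302] pointing down, gripper open.
Joint ranges: [-3.07, 3.07], [-1.43, 2.12], [-1.02, 1.25], [-3.03, 1.67], [-3.05, -0], [-3.03, 3.03]. Speed limits (rad/s): [2.39, 2.39, 3.01, 3.14, 3.14, 3.14].

### API

Orientations are given as [roll, pitch, yaw] about the fixed x, y, z axes, in that order (R = Rz(yaw) Ry(pitch) Rx(roll)).
In Python, from bench import env gives the robot as it stands.
- The arm moves only by the shell command python3 -m creep 'ROWS' [OPENING] [FORCE]. ROWS is JSON, a list of rows, each a list of 6 numbers: the shift along the tool's x, y, z in mm, then the turn, a rotation vector about the tool's x, y, z in rad. In form: [[x, y, z, wx, wy, wz], ...]. A call has 1 to 10 rows; each row shifts and turns the commanded pose from where the row before left it, along the tool's axes as they then stand; what a row does not reach is not made up. A row lasts 1/12 s, in which the tool goes at most 41.7 mm and 7.16 degrees, less where a joint would pass 70% of its speed; a pose out of reach is approached as far as the arm can. A call with a gripper value outside its range is refused whole. OPENING is the finger opening in mm, from 0 to 85.4, set as the call begins (- or left out, the last holds). The fingers move at their own pace and stop on an object; FORCE is the grip in N (left out, the last holds). Time passes only in rows, so rows that do not move let the fingers close. It gives the time, the measured TCP pose, the force and the opening at its end, in the units of the state.
- env.observe(): the state, without advancing time (a new reading comes with each control period).
- env.read_camera(name): name is "scene" or "top" or "wrist"; returns the picture (420x560x3 uint8, blue, green, red); there is no depth.
- env.camera_model(name): a dict with "fx", "fy", "cx", "cy" (pixels), "D" ([k1, k2, p1, p2, k3] as OpenCV has them; the pictures are not rectified), "origin" and "attitude" of the camera in the world. Camera axes: x right, y down, z forward; pixel columns grow to the right and rows downward; lengths in mm; the calibration is good to about 2 mm. A picture is of the moment at which its call begins: read the wrist's pose just before it. camera_model takes no time and is no camera call; for the wrist camera it gives the pose at the moment of the call.
- env.sign_off(): hands the job in, once; it reports no verdict.
The state is a dict: "t": time; "joint_pos": joint angles; "qd": joint speeds; "joint_efforts": joint torques, N m; "tool_pos": TCP position; "tcp_rot": TCP orientation; "force": force on the tool from outside, world axes, zero at the start; "torque": the same for the moment, N m; "opening": finger opening in mm.
Only numpy, scipy, OpenCV 4.12 (cv2) and the standard library are available. Lean on these libraries where they do the work, as an engineer would, in place of code of your own. Each camera call takes 0.05 s, during which the arm holds its last target.

### The job

Clamp the brown layered cork heel block in the nailing jig, ready for nailing: slip its bevelled nose under the white roller so that the sprung red hold-down is pushed back, bring its tail down inside the yellow kerb, and let go so that the roller bears down on the block. It must end flat on the bed, on the centre line and square to it, with its tail drawn back against the kerb; leave the other things on the bench where they are.

Things in the scene. Friction and masses are not known exactly. Their poses are not given: they have to be found in the camera images.
- block_center (a point): the brown layered cork heel block with dark stripes: 110 long, 50 wide, 34 mm high, about 0.12 kg. This point is its middle, 17 mm above its underside. x runs from its square tail (34 mm high, x = -55 mm) to its bevelled nose (x = +55), y across, z up. It starts flat on the table, right way up, nose within 70 degrees of +x; it may trade places with the black low heel
- block: the same cork block, origin at the centre of its underside, same axes. Its nose: an upright front face only 12 mm high at x = +55 mm, above it a white bevel that climbs back at 45 degrees (22 mm up, 22 mm back) to the flat top, which runs from the tail to x = +33 mm
- block_tail (a point): the lower edge of the block's tail, mid-width, on the underside; same axes as the block. In the clamped block it lies at seat, and the nose 110 mm from there along the seat's x, under the roller
- seat (a point): on the nailing jig, screwed to the bench: foot of the yellow kerb, mid-width, on its inner face, at the level of the aluminium bed (30 mm above the table). x along the bed from kerb to roller, y across, z up. Bed 90 mm wide with a dark centre line, x = -40 to 160 mm, no side walls. Kerb 36 mm wide, 14 mm high, 8 mm thick (x = -8 to 0)
- finger (a joint): angle of the sprung red hold-down (rad): 0 = at rest, sprung down and forward against its stop; grows as the roller is pushed back and up, at most 1.0; about 0.2 with a clamped block. The roller bears with some 5 N at 0, 7 N at 0.2, 10 N at 0.6. Its push on the bevel tends to turn the block in the grip and to drive it back to the kerb
- roller_axis (a point): middle of the axle of the white, freely turning roller (16 mm diameter, 36 mm long, across the bed); at rest at seat x = 100 mm, 22 mm above the bed. The 14 mm gap below it lets the nose's front face in; then the bevel meets the roller, which yields back and up. Pressing it from above only drives it onto its stop
- roller: the roller itself, origin at its middle (it spins about y). It is carried by two red side plates, 50 mm over their outsides, on a hinge pin across the bed at seat x = 130 mm, 6 mm above the bed
- low_heel: a black rubber D-shaped low heel, 63 x 62 x 20 mm, with three steel nail heads on top; origin under its centre. NOT the block to clamp
- hammer: a loose hammer behind the jig; origin under it
- nail_tin: a small nail tin, 64 mm across, 60 mm high; origin at its underside
- paste_jar: a jar with yellow cap, 72 mm across, 85 mm high; origin at its underside
- last: a wooden shoe last (foot form), about 240 x 70 x 85 mm; origin at its underside
- awl: a loose awl like a screwdriver; origin under it
- paste_brush: a loose brush; origin under it
Things that resemble listed ones, but are neither listed nor needed, are in the scene too. Of the things that look like the block, take the one that is farthest to the robot's left at the start.

How it is judged (in metres and radians):
On the way:
1. the block's nose has pushed the roller back (value of joint finger above 0.12 rad and contact force between block and roller above 1 N), for 0.1 s.
At the end, for the whole second after the job is handed in: The block lies flat on the bed (tail within 3.5 mm of it, tilt under 0.05 rad), tail inside the kerb and within 4 mm of it, within 9 mm of the centre line, square within 0.10 rad; the hold-down stands at 0.10 to 0.32 rad and bears on it with over 2 N; at rest (x of block_tail in the frame of seat between -0.0025 and 0.004 m and y of block_tail in the frame of seat between -0.009 and 0.009 m and z of block_tail in the frame of seat between -0.003 and 0.0035 m and angle between the x axis of block and the x axis of seat, either way round below 0.1 rad and angle between block's own z axis and vertical below 0.05 rad and value of joint finger between 0.1 and 0.32 rad and contact force between block and roller above 2 N and linear speed of block below 0.01 m/s); the robot touches nothing.
It fails at once if another thing on the bench is moved more than 30 mm (distance of any of low_heel, hammer, nail_tin, paste_jar, last, awl, paste_brush from where it was at the start of the episode above 0.03 m).
It also fails if it takes over 54 s, if anything falls off the work surface, if the arm or the gripper's body presses on something with over 40 N, if the wrist force passes 120 N, or if a joint passes its speed limit or range.

## Working session

There is one attempt and no reset: what is moved stays moved. The work goes in short steps, Python scripts to look and compute and a shell command to move; the robot and the scene stay as the last step left them, time stands still between calls to the robot, and variables do not carry over. Pictures are saved under pics/ and viewed, and the job is handed in when it is done.

```bash
ls; mkdir -p pics; python3 - <<'E'
from bench import env
import cv2,json
print(env.observe())
for n in ("scene","top","wrist"):
    print(n,env.camera_model(n))
    cv2.imwrite(f"pics/{n}0.png",env.read_camera(n))
E
```

```text
pics
{'t': 0.0, 'joint_pos': array([ 1.48910480e+00,  3.59399652e-01,  1.10817602e-02, -3.47643934e-04,
       -1.22412905e+00, -2.88087356e-01]), 'qd': array([ 0.00221174,  0.00295722, -0.0016757 ,  0.00134085, -0.00010742,
        0.00060468]), 'joint_efforts': array([-1.37188279e-03, -5.83321881e+01,  2.93415517e+01,  6.93667442e+00,
       -5.95725302e-03, -2.44310786e-05]), 'tool_pos': array([243.8107902 , 628.91340215, 230.3658604 ]), 'tcp_rot': array([ 3.13991720e+00, -1.55675923e-04, -3.69897143e-01]), 'force': array([-1.11923609, -0.22244814, -0.34098588]), 'torque': array([ 0.02053686,  0.01607773, -0.03946307]), 'opening': 85.68212653988752}
scene {'fx': 474.75946037616507, 'fy': 474.75946037616507, 'cx': 285.5633289464527, 'cy': 209.18880271732075, 'D': array([-0.04624994,  0.        ,  0.        ,  0.        ,  0.        ]), 'origin': array([1199.42063091, -392.46906777, 1344.24805967]), 'attitude': array([-2.59571037,  0.00343451,  1.06254881])}
top {'fx': 501.37030035649076, 'fy': 501.37030035649076, 'cx': 277.37040238762194, 'cy': 210.9682498575158, 'D': array([-0.1855894,  0.       ,  0.       ,  0.       ,  0.       ]), 'origin': array([ 364.25717544,  -21.68707341, 1422.56759106]), 'attitude': array([-3.0128367 ,  0.01952998, -1.56714043])}
wrist {'fx': 317.24973390739336, 'fy': 317.24973390739336, 'cx': 280.1030700528982, 'cy': 212.15836026239268, 'D': array([0.00379868, 0.        , 0.        , 0.        , 0.        ]), 'origin': array([315.55043207, 601.13038439, 374.23900194]), 'attitude': array([ 2.83501857e+00, -2.01515029e-03, -1.94020314e+00])}
```

View pics/scene0.png

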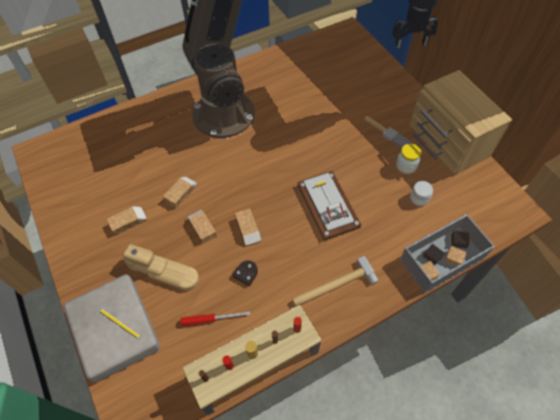

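View pics/top0.png

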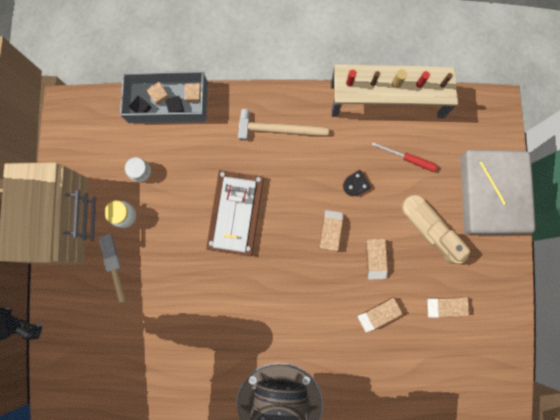

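View pics/wrist0.png

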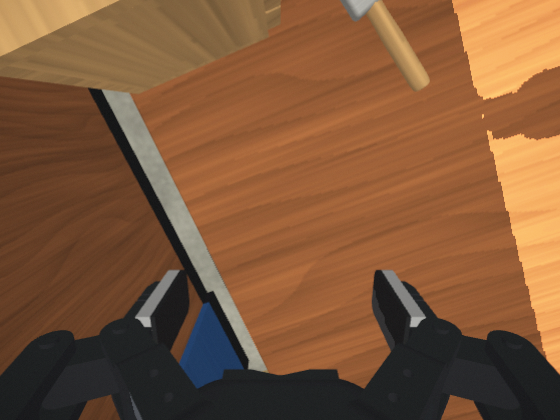

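```bash
cat > h.py <<'E'
import numpy as np,cv2,json
from scipy.spatial.transform import Rotation as R
def ray(m,px):
    K=np.array([[m['fx'],0,m['cx']],[0,m['fy'],m['cy']],[0,0,1]])
    u=cv2.undistortPoints(np.array(px,float).reshape(-1,1,2),K,np.array(m['D'])).reshape(-1,2)
    d=np.c_[u,np.ones(len(u))]@R.from_euler('xyz',m['attitude']).as_matrix().T
    return np.array(m['origin']),d
def plane(m,px,z):
    o,d=ray(m,px); return o+d*((z-o[2])/d[:,2])[:,None]
def proj(m,P):
    K=np.array([[m['fx'],0,m['cx']],[0,m['fy'],m['cy']],[0,0,1]])
    A=R.from_euler('xyz',m['attitude']).as_matrix()
    rv=cv2.Rodrigues(A.T)[0]; t=-A.T@np.array(m['origin'])
    return cv2.projectPoints(np.array(P,float).reshape(-1,1,3),rv,t,K,np.array(m['D']))[0].reshape(-1,2)
E
python3 - <<'E'
from bench import env
from h import *
im=cv2.imread('pics/top0.png'); m=env.camera_model('top')
a=cv2.resize(im[195:275,300:400],(800,640),interpolation=cv2.INTER_CUBIC)[:600]
b=cv2.resize(im[165:260,200:275],None,fx=6,fy=6,interpolation=cv2.INTER_CUBIC)
cv2.imwrite('pics/c1.png',a);cv2.imwrite('pics/c2.png',b)
for n,p,z in [('cand',(332,230),34),('c2',(377,260),34),('c3',(381,315),34),('c4',(448,307),34),('kerb',(232,237),44),('roller',(238,194),60),('heel',(357,184),20),('hammer head',(244,125),20),('tray',(192,92),20)]:
    print(n,plane(m,p,z).round())
E
```

```text
cand [[ 491. -146.   34.]]
c2 [[ 407. -271.   34.]]
c3 [[ 255. -280.   34.]]
c4 [[ 274. -471.   34.]]
kerb [[470. 131.  44.]]
roller [[588. 114.  60.]]
heel [[ 623. -220.   20.]]
hammer head [[798. 104.  20.]]
tray [[902. 261.  20.]]
```

View pics/c1.png

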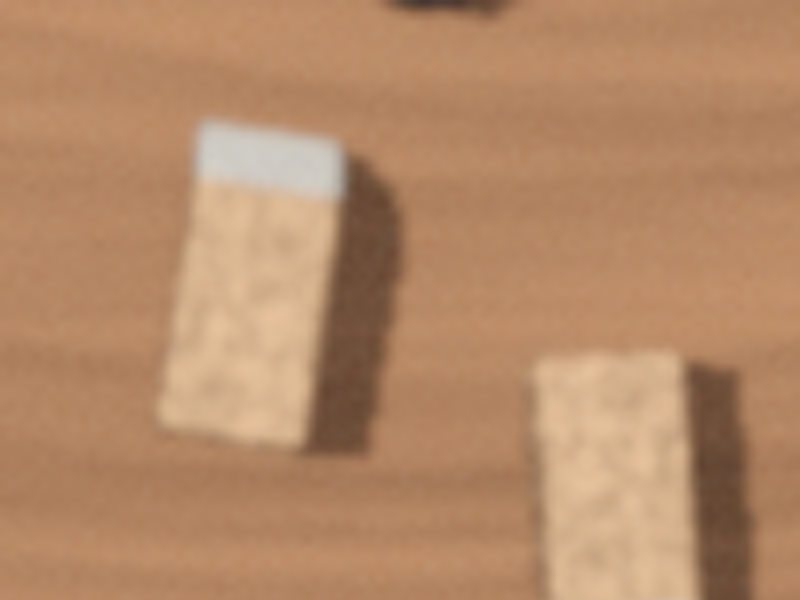

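View pics/c2.png

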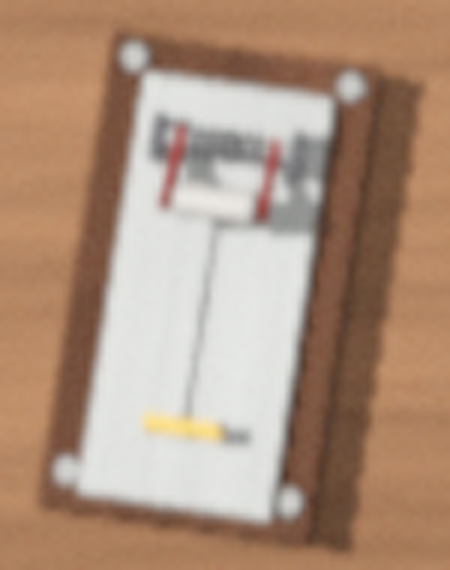

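Four cork blocks stand on the bench, at top-image pixels (332,230), (377,260), (381,315) and (448,307). There are also two scraps in the grey tray at (157,92) and (192,92), but those are small, have no white bevel and aren't on the table. The block at (332,230) has y ≈ -146, so it is farthest left, and its nose points to about +x, so it's the one meant. The crop shows its white bevel at the top end. The jig's kerb is at (232,237) and its roller at (238,197).

Next I'll measure the block and jig with masks.

```bash
python3 - <<'E'
from bench import env
from h import *
im=cv2.imread('pics/top0.png'); m=env.camera_model('top')
hsv=cv2.cvtColor(im,cv2.COLOR_BGR2HSV)
# sub-pixel crops
def comp(mask,x0,y0,x1,y1,name,z):
    s=np.zeros_like(mask);s[y0:y1,x0:x1]=mask[y0:y1,x0:x1]
    n,l,st,c=cv2.connectedComponentsWithStats(s)
    k=1+np.argmax(st[1:,4]); cnt=cv2.findContours((l==k).astype(np.uint8),cv2.RETR_EXTERNAL,cv2.CHAIN_APPROX_NONE)[0][0]
    r=cv2.minAreaRect(cnt); print(name,st[k],c[k].round(1),r, plane(m,[c[k]],z).round(1)); 
    P=plane(m,cv2.boxPoints(r),z);print(P.round(1)[:,:2].tolist()); return P
for p in [(332,235),(333,216),(320,270),(345,240)]: print(p,im[p[1],p[0]],hsv[p[1],p[0]])
cork=((hsv[...,2]>170)&(hsv[...,1]<130)).astype(np.uint8)
comp(cork,315,205,350,255,'block',34)
comp(((hsv[...,1]<60)&(hsv[...,2]>150)).astype(np.uint8),315,205,350,255,'nose',23)
yel=((hsv[...,0]>18)&(hsv[...,0]<35)&(hsv[...,1]>120)&(hsv[...,2]>150)).astype(np.uint8)
comp(yel,215,225,250,245,'kerb',44)
comp(((hsv[...,1]<60)&(hsv[...,2]>150)).astype(np.uint8),205,165,265,260,'bed',30)
red=(((hsv[...,0]<8)|(hsv[...,0]>172))&(hsv[...,1]>140)).astype(np.uint8)
ys,xs=np.nonzero(red[180:205,215:260]);print(np.c_[xs+215,ys+180].tolist())
E
```

```text
(332, 235) [151 188 223] [ 15  82 223]
(333, 216) [195 203 207] [ 20  15 207]
(320, 270) [100 135 183] [ 13 116 183]
(345, 240) [ 58  78 113] [ 11 124 113]
block [ 315  205   35   49 1318] [328.5 226.6] ((331.9999694824219, 229.0), (33.99999237060547, 47.99999237060547), 0.0) [[ 500.2 -136.5   34. ]]
[[426.9, -98.4], [560.9, -99.1], [561.1, -194.5], [426.8, -192.8]]
nose [324 210  19  10 142] [333.1 214.6] ((333.2297668457031, 214.6216278076172), (18.741485595703125, 7.39795446395874), 9.462321281433105) [[ 535.1 -150.7   23. ]]
[[529.2, -123.1], [549.9, -126.7], [541.2, -178.8], [520.5, -175.1]]Traceback (most recent call last):
  File "<stdin>", line 17, in <module>
  File "<stdin>", line 9, in comp
    return _wrapfunc(a, 'argmax', axis=axis, out=out, **kwds)
    return bound(*args, **kwds)
ValueError: attempt to get argmax of an empty sequence
```

```bash
python3 - <<'E'
from bench import env
from h import *
s=env.observe();m=env.camera_model('wrist')
T=R.from_euler('xyz',s['tcp_rot']).as_matrix()
C=R.from_euler('xyz',m['attitude']).as_matrix()
print('cam in tool',T.T@(m['origin']-s['tool_pos']),'\n',(T.T@C).round(3))
for p in [(280,212),(280,100),(280,300)]:
    for z in (30,): print(p,(T.T@(plane(m,[p],z)[0]-s['tool_pos'])).round())
# jig axis
def shift(target,yaw=None):
    return
psi=s['tcp_rot'][2]
t=T.T@(np.array([480,130,230])-s['tool_pos']);print('to jig look, tool frame',t)
E
```

```text
cam in tool [  76.93489376    0.22405039 -143.76867638] 
 [[ 0.    -0.953 -0.302]
 [ 1.     0.     0.001]
 [-0.001 -0.302  0.953]]
(280, 212) [-32.   0. 201.]
(280, 100) [ 88.   0. 201.]
(280, 300) [-147.    0.  201.]
to jig look, tool frame [400.55116453 379.89787593   1.1313262 ]
```

```bash
python3 -m creep '[[29,25,0,0,0,0],[29,25,0,0,0,0],[29,25,0,0,0,0],[29,25,0,0,0,0],[29,25,0,0,0,0],[29,25,0,0,0,0],[29,25,0,0,0,0],[29,25,0,0,0,0],[29,25,0,0,0,0],[29,25,0,0,0,0]]' 85 && python3 -m creep '[[29,25,0,0,0,0],[29,25,0,0,0,0],[29,25,0,0,0,0],[29,25,0,0,0,0],[29,20,0,0,0,0],[0,0,0,0,0,-0.11],[0,0,0,0,0,-0.11],[0,0,0,0,0,0],[0,0,0,0,0,0]]'; python3 - <<'E'
from bench import env
from h import *
m=env.camera_model('wrist');im=env.read_camera('wrist');print(env.observe()['t'],env.observe()['tcp_rot'])
cv2.imwrite('pics/w1.png',im);json.dump({k:np.array(v).tolist() for k,v in m.items()},open('w1.json','w'))
E
```

```text
t: 0.98
tool_pos: [424.3, 289.6, 231.3]
tcp_rot: [-3.141, 0.0, -0.369]
force: [0.6, 1.1, -0.5]
opening: 85.0
t: 1.73
tool_pos: [515.7, 126.9, 231.1]
tcp_rot: [3.141, 0.0, -0.154]
force: [0.2, -0.4, 0.9]
opening: 85.0
1.7833 [ 3.14153822e+00  2.04117648e-04 -1.53330456e-01]
```

View pics/w1.png

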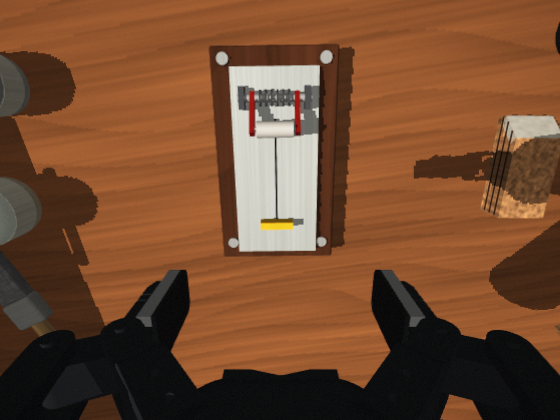

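The wrist image shows the jig squarely. The yellow kerb is at (277,224), the centre line runs from (276,138) to (276,216), the white roller is at (275,129), and the red side plates are at (252,115) and (297,113). The striped block is at (520,165).

```bash
python3 - <<'E'
from h import *
im=cv2.imread('pics/w1.png'); m=json.load(open('w1.json'))
hsv=cv2.cvtColor(im,cv2.COLOR_BGR2HSV);g=cv2.cvtColor(im,cv2.COLOR_BGR2GRAY)
yel=((hsv[...,0]>18)&(hsv[...,0]<35)&(hsv[...,1]>120)&(hsv[...,2]>150));yel[:200]=0;yel[250:]=0
ys,xs=np.nonzero(yel);print('kerb px',xs.min(),xs.max(),ys.min(),ys.max())
L=[];
for y in range(146,214,4):
    row=g[y,262:290].astype(float); w=np.clip(np.median(row)-30-row,0,None)
    if w.sum()>0: L.append((262+(w*np.arange(28)).sum()/w.sum(),y))
P=plane(m,L,30); print(P[:,:2].round(1)[[0,-1]])
c=np.polyfit(P[:,0],P[:,1],1);res=P[:,1]-np.polyval(c,P[:,0]);print('yaw',np.arctan(c[0]),'res',res.std())
# bed edges
bed=(hsv[...,1]<60)&(hsv[...,2]>150)
E=[[],[]]
for y in range(145,215,5):
    xs=np.nonzero(bed[y,200:345])[0]+200; E[0].append((xs.min()-.5,y));E[1].append((xs.max()+.5,y))
for e in E:
    Q=plane(m,e,30);cc=np.polyfit(Q[:,0],Q[:,1],1);print('edge yaw',np.arctan(cc[0]),np.polyval(cc,500))
print('line y at x=500',np.polyval(c,500))
# kerb far (inner) edge top: image row min ; at z=44
for r in (ys.min(),ys.max()): pass
ysr=[np.nonzero(yel[:,x])[0] for x in range(266,290)]
top=np.median([a.min() for a in ysr if len(a)]);bot=np.median([a.max() for a in ysr if len(a)])
print('rows',top,bot,plane(m,[(277,top-.5),(277,bot+.5)],44),plane(m,[(277,top-.5)],30))
# roller
w=(hsv[...,1]<60)&(hsv[...,2]>200)
cv2.imwrite('pics/c3.png',cv2.resize(im[80:240,220:330],None,fx=3.7,fy=3.7,interpolation=cv2.INTER_CUBIC))
E
```

```text
kerb px 261 293 222 229
[[557.8 125.3]
 [486.8 135.5]]
yaw -0.13960037637089429 res 0.06372887160684404
edge yaw -0.13675278618085487 179.26278676613867
edge yaw -0.13713379554655955 87.66509537973073
line y at x=500 133.46361682874712
rows 222.0 229.0 [[477.82360546 135.82736378  44.        ]
 [468.50558823 137.29270976  44.        ]] [[473.00256956 136.70797193  30.        ]]
```

View pics/c3.png

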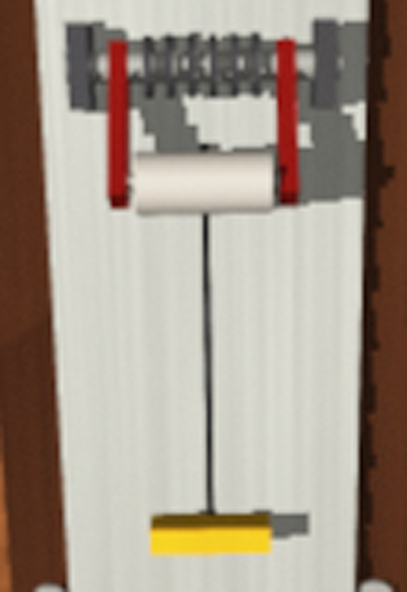

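```bash
python3 -m creep '[[4,38,9,0,0,0],[4,38,9,0,0,0],[4,38,9,0,0,0],[4,38,9,0,0,0],[3,38,9,0,0,0],[3,38,9,0,0,0],[3,38,6,0,0,0],[0,0,0,0,0,0],[0,0,0,0,0,0]]'; python3 - <<'E'
from bench import env
from h import *
m=env.camera_model('wrist');im=env.read_camera('wrist')
cv2.imwrite('pics/w2.png',im);json.dump({k:np.array(v).tolist() for k,v in m.items()},open('w2.json','w'))
E
```

```text
t: 2.53
tool_pos: [500.2, -141.0, 170.8]
tcp_rot: [3.141, 0.001, -0.155]
force: [0.3, 1.2, 0.1]
opening: 85.1
```

View pics/w2.png

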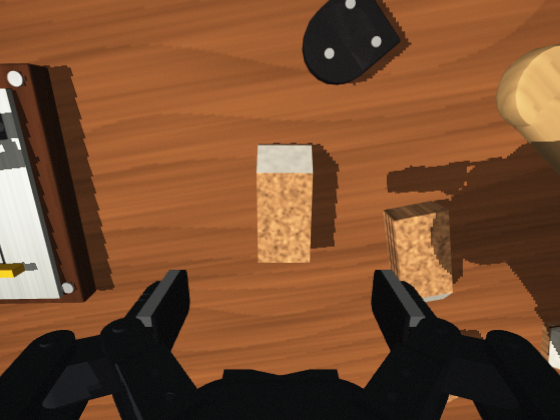

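The block fills (257–313, 144–262), with its white bevel in rows 144–172 (nose up-image) and its tail at row 262. It's nearly aligned with the tool.

```bash
python3 - <<'E'
from h import *
from bench import env
im=cv2.imread('pics/w2.png'); m=json.load(open('w2.json'))
hsv=cv2.cvtColor(im,cv2.COLOR_BGR2HSV)
roi=np.zeros(im.shape[:2],np.uint8)
b=cv2.GaussianBlur(im,(3,3),0);hb=cv2.cvtColor(b,cv2.COLOR_BGR2HSV)
cork=((hb[...,2]>175)).astype(np.uint8);mk=np.zeros_like(cork);mk[130:275,240:330]=cork[130:275,240:330]
mk=cv2.morphologyEx(mk,cv2.MORPH_OPEN,np.ones((5,5)));mk=cv2.morphologyEx(mk,cv2.MORPH_CLOSE,np.ones((9,9)))
E=[[],[]]
for y in range(180,256,5):
    xs=np.nonzero(mk[y])[0];E[0].append((xs.min()-.5,y));E[1].append((xs.max()+.5,y))
ls=[]
for e in E:
    Q=plane(m,e,34);c=np.polyfit(Q[:,0],Q[:,1],1);print('edge yaw',np.arctan(c[0]),'y@490',np.polyval(c,490),'res',np.std(Q[:,1]-np.polyval(c,Q[:,0])));ls.append(c)
c=(ls[0]+ls[1])/2
bot=np.median([np.nonzero(mk[:,x])[0].max() for x in range(265,306)])+.5
top=np.median([np.nonzero(mk[:,x])[0].min() for x in range(265,306)])-.5
wh=(hsv[...,1]<60)
bl=np.median([np.nonzero(wh[140:200,x])[0].max()+140 for x in range(265,306)])+.5
print(top,bl,bot)
t=plane(m,[(285,bot)],34)[0];v=plane(m,[(285,bl)],34)[0];n=plane(m,[(285,top)],12)[0];print(t,v,n,np.linalg.norm(t-v),np.linalg.norm((n-t)[:2]))
yaw=np.arctan(c[0]);d=np.array([np.cos(yaw),np.sin(yaw)])
print('yaw',yaw)
for nm,p,o in (('t',t,55),('v',v,-33),('n',n,-55)):
    q=p[:2]+d*o;print(nm,'centre',q[0],np.polyval(c,q[0]))
s=env.observe();print(s['tool_pos'],s['tcp_rot'],s['t'])
E
```

```text
edge yaw -0.1599978096120927 y@490 -117.04009409227663 res 0.23482171297874221
edge yaw -0.15687323985337495 y@490 -168.2566137263538 res 0.3154090881678191
145.5 172.5 262.5
[ 436.43708252 -136.25474916   34.        ] [ 524.17902383 -149.52970625   34.        ] [ 545.34853393 -153.07660149   12.        ] 88.74047977866309 110.20289907723038
yaw -0.15843591470078427
t centre 490.74822198046473 -142.7679011099963
v centre 491.5923401520184 -142.90277012893452
n centre 491.037394466064 -142.8141036569275
[ 500.73758394 -139.91256499  171.20923849] [ 3.14152230e+00  2.39678721e-04 -1.53240259e-01] 2.5833
```

```bash
python3 -m creep '[[-4,4,30,0,0,0],[0,0,38,0,0,0],[0,0,38,0,0,0],[0,0,38,0,0,0],[0,0,13,0,0,0],[0,0,12,0,0,0],[0,0,0,0,0,0],[0,0,0,0,0,0]]' 85; python3 -m creep '[[0,0,0,0,0,0],[0,0,0,0,0,0],[0,0,0,0,0,0],[0,0,0,0,0,0],[0,0,0,0,0,0],[0,0,0,0,0,0],[0,0,0,0,0,0]]' 40 110
```

```text
t: 3.25
tool_pos: [496.7, -141.7, 2.3]
tcp_rot: [3.141, 0.001, -0.148]
force: [0.5, -0.0, 0.5]
opening: 85.2
t: 3.83
tool_pos: [497.4, -142.8, 3.9]
tcp_rot: [-3.141, -0.003, -0.149]
force: [-1.9, 3.1, 9.4]
opening: 48.4
```

```bash
python3 -m creep '[[0,0,-10,0,0,0],[0,0,-30,0,0,0],[0,0,-35,0,0,0],[0,0,-25,0,0,0],[0,0,0,0,0,0],[0,0,0,0,0,0]]' 25 110; python3 - <<'E'
from bench import env
from h import *
for i in range(3):
    s=env.observe();print(s['tool_pos'].round(1),s['tcp_rot'].round(3),s['force'].round(1),s['opening'])
    m=env.camera_model('wrist');im=env.read_camera('wrist')
cv2.imwrite('pics/w3.png',im);json.dump({k:np.array(v).tolist() for k,v in m.items()},open('w3.json','w'))
E
```

```text
t: 4.33
tool_pos: [497.3, -142.9, 104.7]
tcp_rot: [-3.14, -0.005, -0.15]
force: [-0.3, -0.6, -1.6]
opening: 48.3
[ 497.3 -142.9  104.7] [-3.14  -0.005 -0.15 ] [-0.3 -0.6 -1.6] 48.300430011314226
[ 496.3 -142.9  103.2] [-3.141e+00 -2.000e-03 -1.500e-01] [-0.5 -1.2 -1.2] 48.23786315752102
[ 495.6 -143.   102.2] [-3.141  0.    -0.15 ] [-1.1  0.8 -1.7] 48.17581708783263
```

View pics/w3.png

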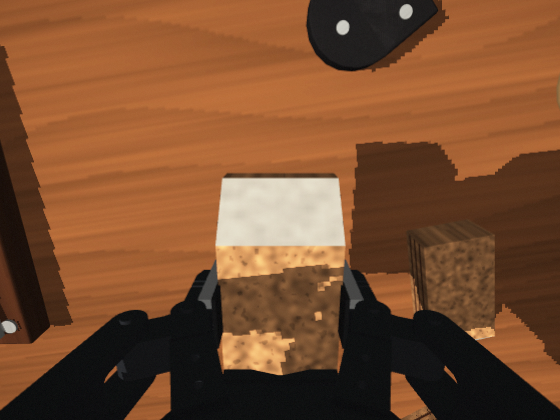

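The block is in the grip: the upper bevel edge is at row ~246, the lower one at row ~178, and the jaws hold its sides. Next I'll work out the block's pose in the tool frame.

```bash
python3 - <<'E'
from bench import env
from h import *
im=cv2.imread('pics/w3.png'); m=json.load(open('w3.json'))
hsv=cv2.cvtColor(im,cv2.COLOR_BGR2HSV)
wh=(hsv[...,1]<60)&(hsv[...,2]>150)
col=[np.nonzero(wh[150:270,x])[0]+150 for x in range(235,328,4)]
print('lower',np.median([c.min() for c in col])-.5,'upper',np.median([c.max() for c in col])+.5)
for y in (182,200,220,240):
    xs=np.nonzero(wh[y,190:370])[0]+190;print(y,xs.min(),xs.max())
r1=np.median([c.min() for c in col])-.5;r2=np.median([c.max() for c in col])+.5
Ct=np.array([[0,-.953,-.302],[1,0,0],[0,-.302,.953]]);o=np.array([76.93,.2,-143.77])
def rt(u,v):
    return Ct@np.array([(u-m['cx'])/m['fx'],(v-m['cy'])/m['fy'],1])
a=rt(280,r1);b=rt(280,r2)
# lower pt = (bx+55, zt-12) , upper=(bx+33, zt-34), zt= tool z of underside; pitch p (nose down lowers => tool z larger)
from scipy.optimize import fsolve
for p in (-.03,0,.03):
    def f(q):
        bx,zt=q;out=[]
        for (x,h),d in (((55,12),a),((33,34),b)):
            X=bx+x*np.cos(p)+h*np.sin(p); Z=zt+x*np.sin(p)-h*np.cos(p)
            out.append((X-o[0])*d[2]-(Z-o[2])*d[0])
        return out
    print(p,fsolve(f,[-5,0]))
# lateral: centre of bevel in tool y at lower edge
E
```

```text
lower 177.5 upper 245.5
182 222 338
200 221 340
220 218 342
240 216 344
-0.03 [-4.88560433  5.40177228]
0 [-4.96595362  2.24099954]
0.03 [-4.97260209 -1.05117325]
```

```bash
python3 -m creep '[[-4,-34,0,0,0,0],[-4,-34,0,0,0,0],[-4,-34,0,0,0,0],[-4,-34,0,0,0,0],[-3,-34,0,0,0,0],[-3,-34,0,0,0,0],[-3,-34,0,0,0,0],[-3,-36,0,0,0,0],[0,0,0,0,0,-0.012],[0,0,0,0,0,0]]'; python3 -m creep '[[0,0,0,0,-0.1,0],[0,0,0,0,-0.1,0],[0,0,0,0,0,0],[0,0,0,0,0,0]]'; python3 - <<'E'
from bench import env
from h import *
A=[]
for i in range(4):
    s=env.observe();A.append(np.r_[s['tool_pos'],R.from_euler('xyz',s['tcp_rot']).as_rotvec()])
    m=env.camera_model('wrist');im=env.read_camera('wrist')
A=np.array(A).round(3);print(A)
T=R.from_rotvec(A.mean(0)[3:]).as_matrix();print(T.round(4))
p=A.mean(0)[:3]
S=np.array([477.5,136.5,30]);y=-.138;Sx=R.from_euler('z',y).as_matrix()
print('tcp in seat',Sx.T@(p-S)); 
for n,q in (('nose',[50,0,2.5]),('tail',[-60,0,2.5])): print(n,Sx.T@(p+T@q-S))
print('yaw of tool x rel',np.arctan2(T[1,0],T[0,0])-y,'pitch',np.arcsin(-T[2,0]))
g=S+Sx@np.array([31.5,0,14.4]);print('go',T.T@(g-p))
cv2.imwrite('pics/w4.png',im)
cv2.imwrite('pics/s4.png',env.read_camera('scene'))
E
```

```text
t: 5.32
tool_pos: [508.8, 133.5, 100.9]
tcp_rot: [3.14, 0.002, -0.134]
force: [-0.5, -1.1, -2.2]
opening: 48.6
t: 5.65
tool_pos: [510.0, 130.7, 100.5]
tcp_rot: [3.14, 0.202, -0.141]
force: [-0.3, 0.1, -1.6]
opening: 48.3
[[ 5.10050e+02  1.30723e+02  1.00487e+02 -3.10500e+00  2.20000e-01
   3.15000e-01]
 [ 5.09300e+02  1.30699e+02  1.00817e+02 -3.10600e+00  2.19000e-01
   3.14000e-01]
 [ 5.08871e+02  1.30869e+02  1.01288e+02 -3.10600e+00  2.17000e-01
   3.13000e-01]
 [ 5.08693e+02  1.31135e+02  1.01746e+02 -3.10600e+00  2.16000e-01
   3.12000e-01]]
[[ 0.9702 -0.1395 -0.198 ]
 [-0.137  -0.9902  0.0263]
 [-0.1997  0.0016 -0.9798]]
tcp in seat [32.20319381 -1.22519906 71.0845    ]
nose [80.69618365 -1.3417329  58.64800707]
tail [-27.08696633  -1.09176613  80.61912667]
yaw of tool x rel -0.0023191595966061684 pitch 0.20108996507573423
go [10.63021114 -1.31423024 55.68123153]
```

View pics/w4.png

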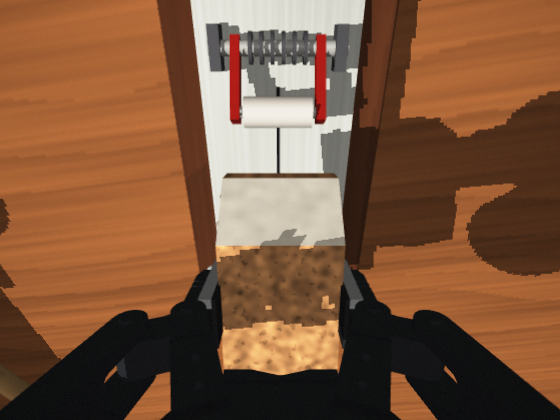

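The roller (278,112) and centre line (278,150) are nearly in line with the block's middle (280), and the nose stands short of the roller. Lowering now.

```bash
python3 -m creep '[[4,-1,20,0,0,0],[4,-1,20,0,0,0],[2,0,10,0,0,0],[0,0,0,0,0,0],[0,0,0,0,0,0],[0,0,0,0,0,0]]'; cat > st.py <<'E'
from bench import env
from h import *
def st(save=None,cam='wrist',n=3):
    A=[]
    for i in range(n):
        s=env.observe();A.append(s); im=env.read_camera(cam)
    s=A[-1];T=R.from_euler('xyz',s['tcp_rot']).as_matrix();p=s['tool_pos']
    S=np.array([477.5,136.5,30]);y=-.138;Sx=R.from_euler('z',y).as_matrix()
    for n,q in (('tcp',[0,0,0]),('nose',[50,0,2.5]),('tail',[-60,0,2.5])): print(n,(Sx.T@(p+T@q-S)).round(1))
    print('yaw rel',np.arctan2(T[1,0],T[0,0])-y,'pitch',np.arcsin(-T[2,0]),'F',s['force'].round(1),'M',s['torque'].round(2),s['opening'],s['t'])
    if save: cv2.imwrite(save,im)
E
python3 -c "
from st import *
st('pics/w5.png')"
```

```text
t: 6.4
tool_pos: [510.2, 134.3, 52.3]
tcp_rot: [-3.141, 0.199, -0.137]
force: [-0.6, 0.1, -1.7]
opening: 48.4
tcp [32.8  2.5 22.5]
nose [81.3  2.6 10.2]
tail [-26.5   2.5  31.8]
yaw rel 0.0007299815930520703 pitch 0.19827711982637158 F [ 0.1  0.1 -0.7] M [-0.12 -0.76 -0.03] 48.44798592553245 6.5
```

View pics/w5.png

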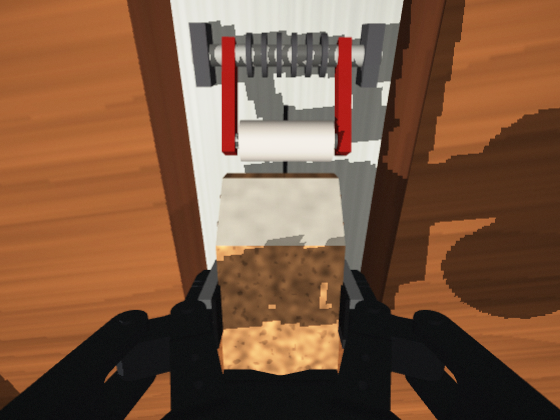

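The roller and line are at column 287 and the block is at 281, so the block sits about 2.5 mm left. This agrees with the reading of y = +2.5, so I'll correct it while lowering.

```bash
python3 -m creep '[[1,2.6,4,0,0,0],[0.7,0,4.5,0,0,0],[0,0,0,0,0,0],[0,0,0,0,0,0],[0,0,0,0,0,0]]'; 
python3 -c "
from st import *
st('pics/w6.png')"
```

```text
t: 6.97
tool_pos: [509.6, 131.5, 43.5]
tcp_rot: [-3.141, 0.199, -0.137]
force: [-2.4, 0.2, 8.0]
opening: 48.5
tcp [32.5 -0.5 13.5]
nose [81.1 -0.5  1.1]
tail [-26.8  -0.6  22.9]
yaw rel 0.000706351518822701 pitch 0.19909205927076454 F [-1.1 -0.5  8.5] M [-0.13  0.35  0.02] 48.267183888551244 7.0667
```

View pics/w6.png

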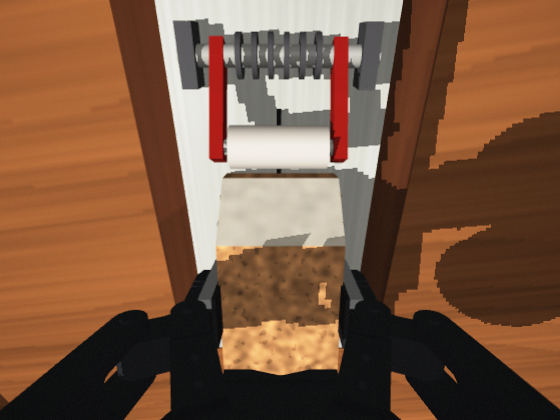

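Aligned: roller at column 279, block at 280. The nose is just touching the bed (8 N), so I'll raise it 1 mm and go forward.

```bash
python3 -m creep '[[0,0,-1,0,0,0],[4.9,0,-1,0,0,0],[4.9,0,-1,0,0,0],[4.9,0,-1,0,0,0],[4.9,0,-1,0,0,0],[0,0,0,0,0,0],[0,0,0,0,0,0]]'; 
python3 -c "
from st import *
st('pics/w7.png',n=2)"
```

```text
t: 7.7
tool_pos: [527.3, 128.6, 43.7]
tcp_rot: [3.14, 0.204, -0.138]
force: [-10.5, 3.4, 10.5]
opening: 48.0
tcp [50.5 -1.  13.7]
nose [98.9 -1.   1.1]
tail [-8.8 -1.  23.4]
yaw rel -0.000256829141675019 pitch 0.20431452399686686 F [-10.7   2.4  11.4] M [ 0.9   3.43 -0.09] 48.551262247638675 7.75
```

View pics/w7.png

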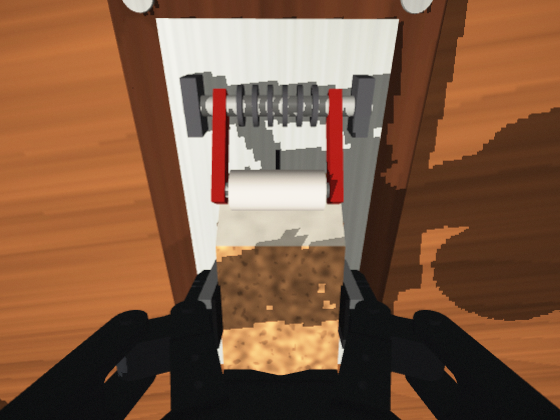

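The roller now rides on the white bevel (rows 172–208), so the nose is under it. It's still pressing lightly on the bed, so I'll raise a little and go forward 15 mm.

```bash
python3 -m creep '[[0,0,-1,0,0,0],[4.9,0,-1,0,0,0],[4.9,0,-1,0,0,0],[4.9,0,-1,0,0,0],[0,0,0,0,0,0],[0,0,0,0,0,0],[0,0,0,0,0,0]]'; 
python3 -c "
from st import *
st('pics/w8.png',n=2)
cv2.imwrite('pics/s8.png',cv2.resize(env.read_camera('scene')[150:260,270:400],None,fx=5,fy=5,interpolation=cv2.INTER_CUBIC))"
```

```text
t: 8.38
tool_pos: [541.3, 126.6, 43.9]
tcp_rot: [3.14, 0.206, -0.139]
force: [-12.4, 4.4, 6.7]
opening: 48.4
tcp [64.5 -1.1 13.9]
nose [113.   -1.1   1.2]
tail [ 5.3 -1.  23.7]
yaw rel -0.0006866573530034392 pitch 0.2063350284438028 F [-11.7   3.6   6.8] M [ 1.43  3.73 -0.1 ] 48.37207696778652 8.4333
```

View pics/w8.png

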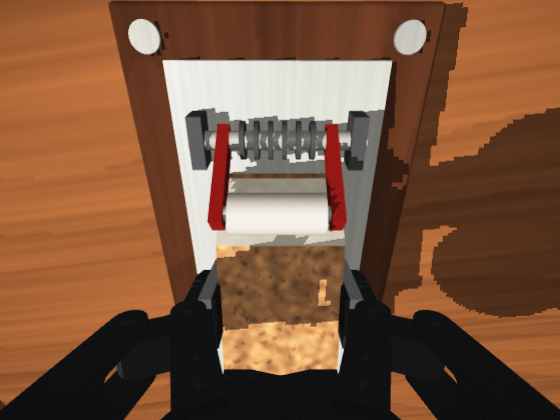

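View pics/s8.png

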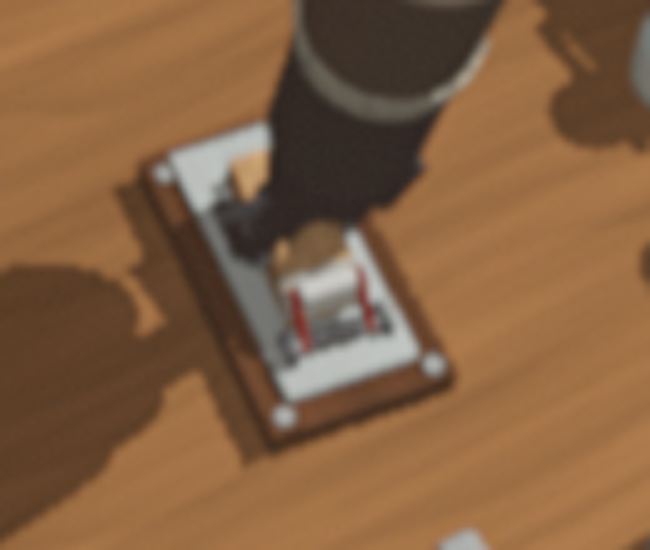

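The roller has been pushed back and up onto the bevel (rows 193–232), and the block hasn't turned in the grip (bevel edge still at row 246). The tail is about 5 mm inside the kerb. I'll add 1.5 mm forward, then swing the tail down about the nose.

```bash
python3 -m creep '[[1.5,0,-0.3,0,0,0],[0,0,2.4,0,0.05,0],[0,0,2.4,0,0.05,0],[0,0,2.4,0,0.05,0],[0,0,2.4,0,0.05,0],[0,0,0,0,0,0],[0,0,0,0,0,0],[0,0,0,0,0,0]]'; 
python3 -c "
from st import *
st('pics/w9.png',n=2)
cv2.imwrite('pics/s9.png',cv2.resize(env.read_camera('scene')[150:260,270:400],None,fx=5,fy=5,interpolation=cv2.INTER_CUBIC))"
```

```text
t: 9.2
tool_pos: [542.1, 126.5, 34.2]
tcp_rot: [3.14, 0.004, -0.138]
force: [-12.8, 3.8, 5.8]
opening: 48.3
tcp [65.4 -1.1  4.1]
nose [115.4  -1.1   1.4]
tail [ 5.4 -1.1  1.9]
yaw rel -0.00017692798600232873 pitch 0.004537270784658709 F [-13.5   5.2   5.5] M [2.29 4.39 0.23] 48.32254946170404 9.25
```

View pics/w9.png

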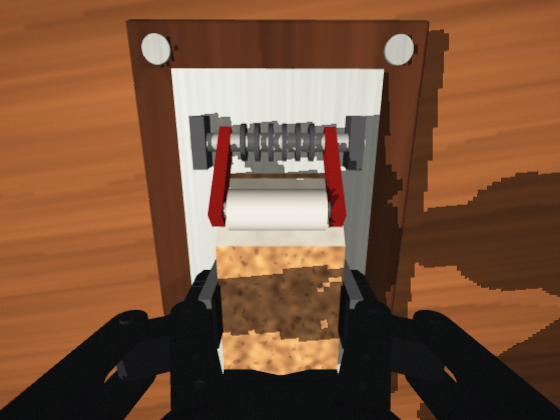

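View pics/s9.png

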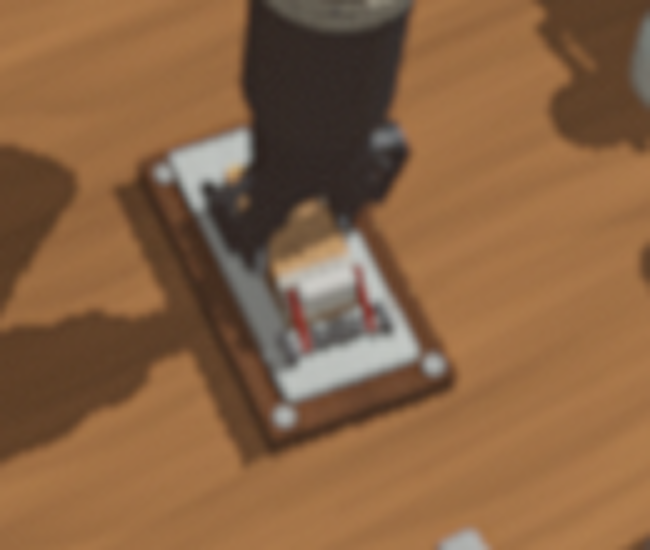

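The block now looks flat (pitch ~0, reading 1.4–1.9 mm above the bed with contact force up). Next I'll draw it back to the kerb.

```bash
python3 -m creep '[[-1.5,0,0.3,0,0,0],[-1.5,0,0,0,0,0],[-1,0,0,0,0,0],[0,0,0,0,0,0],[0,0,0,0,0,0],[0,0,0,0,0,0]]'; 
python3 -c "
from st import *
st('pics/w10.png',n=2)"; python3 -m creep '[[-1,0,0,0,0,0],[-1,0,0,0,0,0],[0,0,0,0,0,0],[0,0,0,0,0,0]]';python3 -c "
from st import *
st('pics/w10.png',n=2)"
```

```text
t: 9.85
tool_pos: [540.1, 126.9, 34.2]
tcp_rot: [3.141, 0.001, -0.138]
force: [-4.6, 1.2, -4.1]
opening: 48.0
tcp [63.3 -0.9  4.3]
nose [113.3  -0.9   1.7]
tail [ 3.3 -0.9  1.8]
yaw rel -0.00018707232275980146 pitch 0.0014031759464605555 F [-4.   1.  -5.3] M [ 0.49  1.55 -0.06] 48.74587370905273 9.9
t: 10.28
tool_pos: [537.8, 127.2, 34.4]
tcp_rot: [3.141, 0.001, -0.138]
force: [-5.0, 1.0, -6.8]
opening: 48.3
tcp [61.  -0.9  4.4]
nose [111.   -0.9   1.8]
tail [ 1.  -0.9  2. ]
yaw rel -3.729968227625391e-05 pitch 0.0014285419800097458 F [-5.3  1.8 -6.7] M [0.52 2.03 0.01] 48.41755103916288 10.3333
```

Fz is -6.8, which is the roller plus the weight, so the block hangs slightly off the bed. I'll lower it until it touches, then pull back to the kerb.

```bash
python3 -m creep '[[0,0,1,0,0,0],[0,0,0.7,0,0,0],[0,0,0,0,0,0],[0,0,0,0,0,0]]'; python3 -m creep '[[-1,0,0,0,0,0],[0,0,0,0,0,0],[0,0,0,0,0,0]]';python3 -c "
from st import *
st('pics/w10.png',n=2)"
```

```text
t: 10.72
tool_pos: [537.8, 127.2, 34.0]
tcp_rot: [3.141, 0.001, -0.138]
force: [-12.1, 1.6, 7.8]
opening: 48.6
t: 10.97
tool_pos: [537.8, 127.3, 34.0]
tcp_rot: [3.141, -0.001, -0.138]
force: [-6.8, -0.5, 3.8]
opening: 48.4
tcp [60.9 -0.8  4. ]
nose [110.9  -0.8   1.5]
tail [ 0.9 -0.8  1.5]
yaw rel 0.0003156219548318129 pitch -0.00043291707540937807 F [-6.8 -1.9  3.2] M [-0.35  2.26 -0.13] 48.41133098494931 11.0167
```

```bash
python3 -m creep '[[-1,0,0,0,0,0],[0,0,0,0,0,0],[0,0,0,0,0,0]]'; python3 -m creep '[[-1,0,0,0,0,0],[0,0,0,0,0,0],[0,0,0,0,0,0]]';python3 -c "
from st import *
st('pics/w10.png',n=2)"
```

```text
t: 11.32
tool_pos: [537.3, 127.5, 34.0]
tcp_rot: [-3.142, -0.001, -0.138]
force: [-3.7, -3.6, 4.5]
opening: 48.2
t: 11.57
tool_pos: [536.9, 127.7, 34.0]
tcp_rot: [-3.141, -0.002, -0.137]
force: [-1.1, -4.7, 3.4]
opening: 48.3
tcp [60.  -0.5  4. ]
nose [110.   -0.5   1.6]
tail [ 0.  -0.6  1.4]
yaw rel 0.000586052089620287 pitch -0.0018812960385738986 F [-1.6 -5.5  4.3] M [-1.72  0.37 -0.18] 48.18495375019487 11.6167
```

View pics/w10.png

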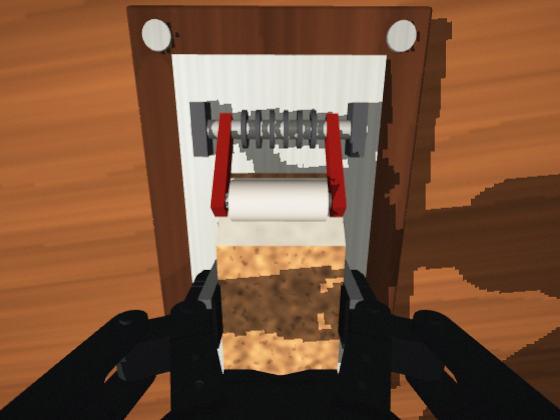

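Fx has dropped from -7 to -1 N and a commanded 1 mm now gives only 0.4 mm, so the tail is meeting the kerb (reading 0.0). One more small pull, then I'll release with the jaws only partly open.

```bash
python3 -m creep '[[-1,0,0,0,0,0],[0,0,0,0,0,0],[0,0,0,0,0,0]]'; python3 -m creep '[[0,0,0,0,0,0],[0,0,0,0,0,0],[0,0,0,0,0,0],[0,0,0,0,0,0],[0,0,0,0,0,0]]' 66; python3 -c "
from st import *
st('pics/w11.png',n=2)"
```

```text
t: 11.92
tool_pos: [536.9, 127.8, 34.0]
tcp_rot: [-3.141, -0.003, -0.137]
force: [4.3, -7.8, -0.1]
opening: 48.2
t: 12.33
tool_pos: [535.1, 128.4, 33.3]
tcp_rot: [-3.141, -0.001, -0.137]
force: [0.8, 1.1, -0.0]
opening: 65.9
tcp [58.1 -0.1  3.3]
nose [ 1.081e+02 -1.000e-01  8.000e-01]
tail [-1.9 -0.2  0.8]
yaw rel 0.0005852886981173588 pitch -0.0005211835523322162 F [ 0.4 -0.1 -1.1] M [-0.06 -0.04  0.03] 65.80325290715683 12.3833
```

View pics/w11.png

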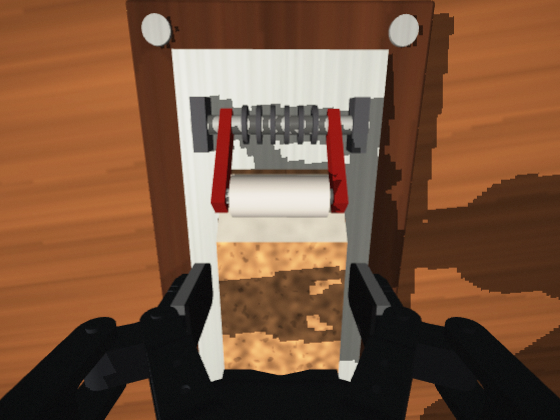

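Pulling back gave Fx = +4 N, so the kerb is holding the tail. The jaws are now clear of the block (pads at columns 200 and 360, block 217–347) and the roller bears on the bevel. Lifting straight up to check.

```bash
python3 -m creep '[[0,0,-10,0,0,0],[0,0,-20,0,0,0],[0,0,-35,0,0,0],[0,0,-38,0,0,0],[0,0,-38,0,0,0],[0,0,-38,0,0,0],[-5,0,-20,0,0,0],[0,0,0,0,0,0],[0,0,0,0,0,0],[0,0,0,0,0,0]]'; python3 - <<'E'
from bench import env
from h import *
m=env.camera_model('wrist');im=env.read_camera('wrist')
cv2.imwrite('pics/w12.png',im);json.dump({k:np.array(v).tolist() for k,v in m.items()},open('w12.json','w'))
cv2.imwrite('pics/c12.png',cv2.resize(im[80:250,200:340],None,fx=3.5,fy=3.5,interpolation=cv2.INTER_CUBIC))
cv2.imwrite('pics/t12.png',env.read_camera('top'))
E
```

```text
t: 13.27
tool_pos: [529.3, 128.6, 232.2]
tcp_rot: [-3.141, 0.0, -0.138]
force: [0.1, 0.1, -1.7]
opening: 65.9
```

View pics/w12.png

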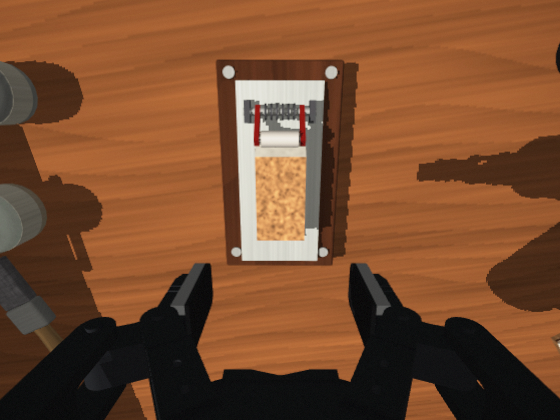

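View pics/c12.png

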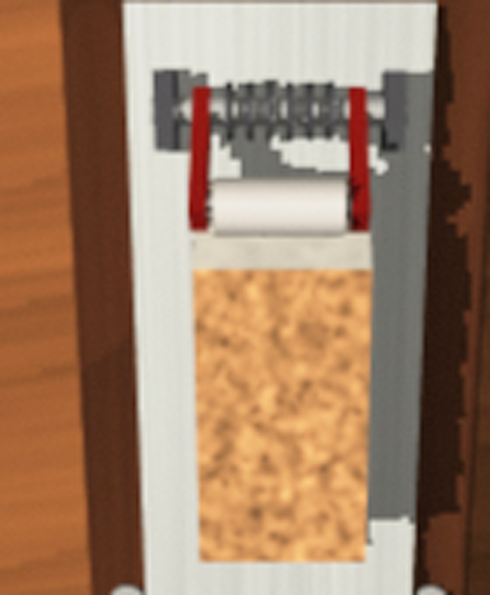

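View pics/t12.png

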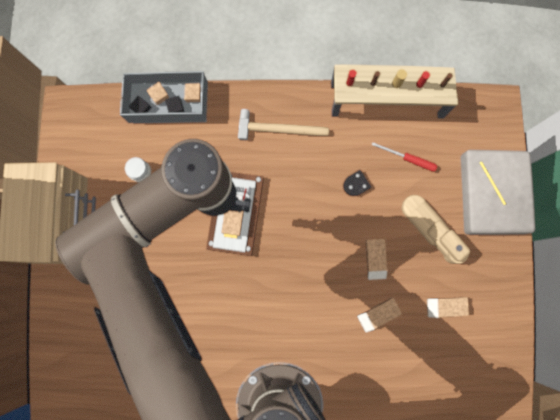

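```bash
python3 -m creep '[[-36,0,0,0,0,0],[-36,0,0,0,0,0],[-30,0,0,0,0,0],[-20,0,0,0,0,0],[0,0,0,0,0,0],[0,0,0,0,0,0],[0,0,0,0,0,0]]'; python3 - <<'E'
from bench import env
from h import *
m=env.camera_model('wrist');im=env.read_camera('wrist')
cv2.imwrite('pics/w13.png',im);json.dump({k:np.array(v).tolist() for k,v in m.items()},open('w13.json','w'))
S=np.array([477.5,136.5,30]);Sx=R.from_euler('z',-.138).as_matrix()
im=cv2.imread('pics/w12.png'); m=json.load(open('w12.json'))
hsv=cv2.cvtColor(im,cv2.COLOR_BGR2HSV)
ck=((hsv[...,1]>70)&(hsv[...,2]>140)&(hsv[...,0]>8)).astype(np.uint8);mk=np.zeros_like(ck);mk[150:250,245:320]=ck[150:250,245:320]
mk=cv2.morphologyEx(mk,cv2.MORPH_CLOSE,np.ones((7,7)));mk=cv2.morphologyEx(mk,cv2.MORPH_OPEN,np.ones((5,5)))
t=np.median([np.nonzero(mk[:,x])[0].min() for x in range(262,300)])-.5
b=np.median([np.nonzero(mk[:,x])[0].max() for x in range(262,300)])+.5
Q=(plane(m,[(281,t),(281,b)],64)-S)@Sx;print(t,b,'top face x from..to',Q[:,0].round(1),'expect 33+55=88 , 0')
for y in (165,180,195,210,225):
    xs=np.nonzero(mk[y])[0];q=(plane(m,[(xs.min()-.5,y),(xs.max()+.5,y)],64)-S)@Sx;print(q[:,:2].round(1).tolist(),'mid y',q[:,1].mean().round(2))
# roller centre
E
```

```text
t: 13.95
tool_pos: [409.1, 145.5, 231.8]
tcp_rot: [3.141, 0.0, -0.137]
force: [1.1, 0.3, 0.3]
opening: 65.7
156.5 240.5 top face x from..to [87.5 -1.1] expect 33+55=88 , 0
[[79.2, 24.2], [79.2, -27.0]] mid y -1.37
[[64.1, 23.6], [64.2, -26.4]] mid y -1.38
[[48.7, 24.0], [48.7, -26.8]] mid y -1.4
[[32.8, 24.3], [32.8, -26.1]] mid y -0.9
[[16.4, 23.6], [16.4, -26.5]] mid y -1.43
```

View pics/w13.png

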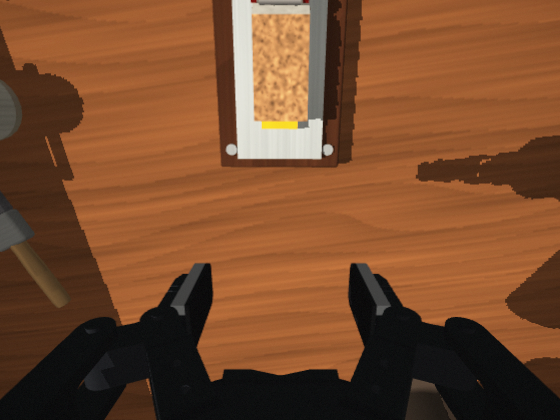

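```bash
python3 - <<'E'
from h import *
from bench import env
im=cv2.imread('pics/w13.png'); m=json.load(open('w13.json'))
print(m['origin'])
S=np.array([477.5,136.5,30]);Sx=R.from_euler('z',-.138).as_matrix()
hsv=cv2.cvtColor(im,cv2.COLOR_BGR2HSV)
for y in range(116,134): print(y,hsv[y,280].tolist(),hsv[y,270].tolist())
ye=((hsv[...,0]>22)&(hsv[...,0]<35)&(hsv[...,1]>150)&(hsv[...,2]>150))
c=[np.nonzero(ye[100:140,x])[0]+100 for x in range(264,296)]
a=np.median([k.min() for k in c if len(k)])-.5;b=np.median([k.max() for k in c if len(k)])+.5
print('yellow',a,b,((plane(m,[(280,a),(280,b)],44)-S)@Sx).round(1)[:,0],'tail top @64',((plane(m,[(280,a)],64)-S)@Sx).round(1))
cv2.imwrite('pics/c13.png',cv2.resize(im[60:170,220:350],None,fx=5,fy=5,interpolation=cv2.INTER_CUBIC))
E
```

```text
[485.3579831589978, 134.9667589304767, 375.55946915898386]
116 [15, 141, 215] [14, 142, 213]
117 [15, 143, 220] [14, 145, 208]
118 [15, 142, 221] [14, 146, 206]
119 [15, 142, 226] [15, 141, 221]
120 [17, 151, 229] [17, 149, 232]
121 [22, 183, 241] [22, 181, 245]
122 [26, 212, 250] [26, 213, 250]
123 [26, 214, 249] [26, 213, 251]
124 [26, 214, 250] [26, 213, 251]
125 [26, 214, 249] [26, 214, 251]
126 [26, 214, 250] [26, 213, 251]
127 [26, 215, 249] [26, 215, 251]
128 [25, 145, 246] [25, 144, 247]
129 [25, 47, 229] [26, 45, 233]
130 [30, 10, 222] [33, 10, 228]
131 [33, 11, 223] [33, 11, 228]
132 [30, 11, 222] [30, 10, 227]
133 [33, 12, 221] [30, 10, 226]
yellow 121.5 127.5 [-1.6 -7.4] tail top @64 [[-1.  -0.7 34. ]]
```

View pics/c13.png

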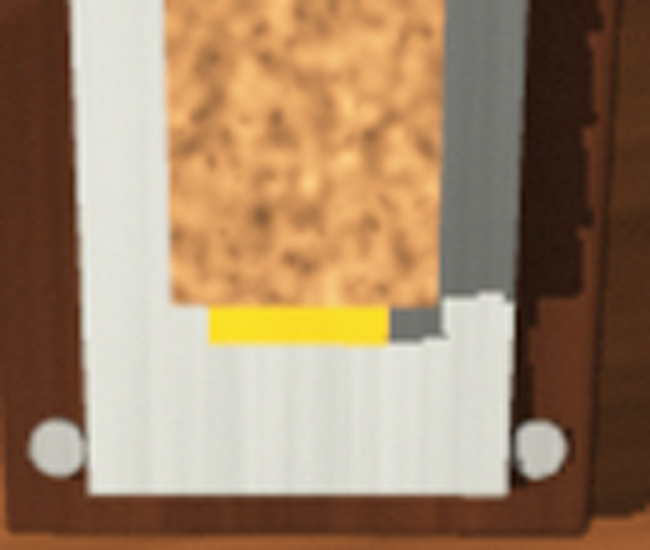

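```bash
python3 - <<'E'
from h import *
m=json.load(open('w12.json'))
S=np.array([477.5,136.5,30]);Sx=R.from_euler('z',-.138).as_matrix()
im=cv2.imread('pics/w12.png');g=cv2.cvtColor(im,cv2.COLOR_BGR2GRAY)
print(g[126:160,280].tolist())
for a in (0,.1,.15,.2,.25,.3,.35):
    f=np.arctan2(16,-30)-a;c=np.array([130+34*np.cos(f),0,6+34*np.sin(f)])
    print(a,[proj(m,S+Sx@(c+8*np.array([np.sin(t),0,np.cos(t)])))[0,1].round(1) for t in (-1.2,-.9,-.6,.6,.9,1.2)],proj(m,S+Sx@c)[0].round(1))
E
```

```text
[146, 108, 107, 106, 118, 148, 178, 198, 213, 222, 229, 233, 235, 234, 232, 230, 225, 219, 205, 185, 164, 173, 208, 208, 207, 206, 204, 207, 206, 206, 196, 176, 169, 167]
0 [np.float64(150.2), np.float64(149.2), np.float64(147.6), np.float64(138.2), np.float64(136.3), np.float64(134.9)] [279.1 142.3]
0.1 [np.float64(148.7), np.float64(147.8), np.float64(146.1), np.float64(136.6), np.float64(134.6), np.float64(133.2)] [279.1 140.8]
0.15 [np.float64(147.9), np.float64(146.9), np.float64(145.2), np.float64(135.7), np.float64(133.7), np.float64(132.3)] [279.1 139.9]
0.2 [np.float64(147.0), np.float64(145.9), np.float64(144.3), np.float64(134.7), np.float64(132.7), np.float64(131.3)] [279.1 138.9]
0.25 [np.float64(145.9), np.float64(144.9), np.float64(143.2), np.float64(133.5), np.float64(131.5), np.float64(130.1)] [279.1 137.9]
0.3 [np.float64(144.8), np.float64(143.8), np.float64(142.1), np.float64(132.4), np.float64(130.3), np.float64(128.9)] [279.1 136.7]
0.35 [np.float64(143.6), np.float64(142.6), np.float64(140.9), np.float64(131.1), np.float64(129.1), np.float64(127.7)] [279.1 135.5]
```

```bash
python3 -c "
from bench import env
print(env.observe()['t'],env.observe()['force'],env.sign_off())"
```

```text
the job is handed in; nothing more can be done
14.0 [ 0.01260645 -0.07851347  0.3424771 ] None
```

The cork block is clamped in the jig and I handed the job in at 14.0 s; the sign-off reports no verdict.

I took the leftmost of the four look-alike blocks and gripped it across its width. I slid the nose, tilted 0.2 rad down, under the roller and swung the tail down inside the kerb. Then I drew it back until the kerb resisted with about 4 N, let go and lifted clear.

**Last checks, from the wrist pictures after release:**
- **Tail:** it sits against the kerb. The edge measured about -1 mm, which is within the camera error, and the kerb shows directly behind it, so the tail is not on top of it.
- **Centre line and squareness:** the block is about 1.4 mm off the centre line and square to within about 0.01 rad.
- **Hold-down:** the roller rests on the bevel at an angle of about 0.22 rad.
- **Other things:** nothing else on the bench looked moved in the top picture. The arm hid the jar and brush there, but I never went near them.

**Not measured directly:**
- **Flatness:** I inferred it from the bed contact and a gripper pitch of about 0 just before release. The top face also measured 88.6 mm, close to the expected 88. My height reading was about 1.5 mm high when the block touched the bed, so I went by contact force instead.
- **Roller force:** I could not measure it after letting go. While I held the block just off the bed, the tool felt about 7 N down, roller plus the block's weight.

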